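# Let a solder reel out of its dispenser with the gate lever

### The arm

A 6-joint arm with a two-finger parallel gripper is mounted at the origin on the work surface. World frame = base frame: x ahead of the robot, y to its left, z up, the work surface at z = 0. Lengths are in m, angles in rad, forces in N, time in s.
With the tool pointing down it reaches from about 0.275 to 0.975 m from the base axis. Payload 8.4 kg.
Tool frame: the origin (TCP) lies midway between the tips of the shut fingers; the grasp point (between the pads) lies 19 mm behind it; z points along the fingers, y is the line along which they close (so a half turn about z gives the same grasp; the last joint's range is limited). The gripper opens to 92 mm and grips with 3 to 60 N. Pads are 20 mm wide; open, the fingers measure 128 mm over their backs; the gripper's body (75 mm by 189 mm) begins 69 mm behind the grasp point.
Start: joints at [1.243, 0.353, 1.633, -0, 1.155, -0.002], TCP at [0.2, 0.592, 0.215] pointing down, gripper open.
Joint ranges: [-2.63, 2.63], [-0.92, 2.1], [0.06, 2.66], [-1.3, 4.44], [0, 2.69], [-3.02, 3.02]. Speed limits (rad/s): [2.22, 2.22, 2.79, 3.14, 3.14, 3.14].

### API

Orientations are given as a rotation vector (axis times angle).
In Python, from plant import sensors, get_image, sign_off gives the robot as it stands.
- The arm moves only by the tool move_arm, never from a script. Its argument "targets" is a list of rows, each a list of 4 numbers: the shift along the tool's x, y, z in cm, then the turn about the tool's z in rad. A call has 1 to 10 rows; each row shifts and turns the commanded pose from where the row before left it, along the tool's axes as they then stand; what a row does not reach is not made up. A row lasts 1/8 s, in which the tool goes at most 62.5 mm and 10.7 degrees, less where a joint would pass 70% of its speed; a pose out of reach is approached as far as the arm can. A call with a gripper value outside its range is refused whole. "grip" is the opening, from -1 (shut) to 1 (fully open), set as the call begins (left out, the last holds). The fingers move at their own pace and stop on an object; the grip force is fixed at half the most. Time passes only in rows, so rows that do not move let the fingers close. It gives the time, the measured TCP pose, the force, the opening and the grip force at its end, in the units of the state.
- sensors.observe(): the state, without advancing time (a new reading comes with each control period).
- get_image(name): name is "scene" or "top" or "wrist"; returns a dict with "img" (384x512x3 uint8, red, green, blue), "K" (3x3 intrinsics, pixels), "k1" (the pictures are not rectified: a ray, as slopes to the right and down, at radius r is drawn at 1 + k1 r^2 times it, then the intrinsics apply), "world_to_cam" (4x4, takes a point from world to camera coordinates); the wrist camera has in their place "hand_eye" (4x4, takes a point from camera to tool coordinates, whose origin is the TCP and whose axes are the flange's). Camera axes: x right, y up, looking along -z (the intrinsics and any distortion apply to the point x, -y, -z); pixel columns grow to the right and rows downward; lengths in m; the calibration is good to about 2 mm. A picture is of the moment at which its call begins: read the wrist's pose just before it. There is no depth.
- sign_off(): hands the job in; it is judged then, once.
The state is a dict: "time_s": time; "joint_positions": joint angles; "joint_vel": joint speeds; "joint_torque": joint torques, N m; "tool_pos": TCP position; "orientation": TCP orientation; "ft_force": force on the tool from outside, world axes, zero at the start; "moment": the same for the moment, N m; "width": finger opening in m; "finger_force": force on a finger pad.
Only numpy, scipy, OpenCV 4.12 (cv2) and the standard library are available. Lean on these libraries where they do the work, as an engineer would, in place of code of your own. Each camera call takes 0.05 s, during which the arm holds its last target. There are 200 camera calls.

### The job

Press down the padded long end of the dispenser's lever so that its short end raises the heavy steel gate flap, and keep it down until the solder reel behind the gate has rolled all the way into the catch pocket at the low end of the lane. Then let the lever come back up so that the gate shuts behind the reel, and finish with the hand clear. Only press the lever, without lifting it out of its saddle; do not touch the reel or the gate, and leave the other things on the bench where they are.

Things in the scene. Friction and masses are not known exactly. Their poses are not given: they have to be found in the camera images.
- rack: The fixed reel dispenser. Origin on the bench below the middle of the gate's crossing of the lane; z up. The lane, 64 mm wide, floor 45 mm up at the gate, runs along its y axis, 10 degrees down towards -y, from y=+120 to the end wall at y=-200 mm. The gate lies across it along x, hinged at x=+140 mm. The lever stretches along -x; its pad is the part furthest out (x about -262 mm).
- saddle_mid (a point): Fixed point in the rack: middle of the open-topped saddle in which the lever's cross pin rests, 94 mm above the bench, at rack x=-125 mm, y=0.
- lever_pin (a point): Middle of the lever's cross pin (10 mm thick), its pivot. The lever is loose: it only rests with the pin in the saddle. Aluminium bar 22 mm wide, 8 mm thick, 65 mm from the pin to the toe roller under the gate's lip, 170 mm from the pin to the end of the pad.
- lever_pad (a point): Centre of the top of the rubber pad at the lever's long end: press here. Pad 50 mm along the lever, 56 across, 8 thick, 145 mm from the pin. At rest 142 mm above the bench, lever sloping 18 degrees up to it; fully down, on its rubber stop, about 53 mm, shifted sideways 10 mm at most. 1 to 4 N on it raises the gate; let go, the gate's weight brings it back up.
- gate (a joint): Angle of the gate flap about its hinge, rad: 0 shut, grows as it rises. A steel plate 195 mm long, 50 mm high, 14 mm thick, about 1.2 kg. The lever fully down raises it to about 0.2; the reel can pass from about 0.13.
- gate_lip (a point): Underside of the lip at the gate's free end, where the lever's toe roller bears; 85 mm above the bench when shut.
- reel_mid (a point): Centre of the solder reel that waits in the lane: grey flanges 40 mm across, 45 mm wide, axis across the lane, 0.1 kg. It leans on the shut gate on the uphill (+y) side and rolls by itself, in about a second, when the gate is up.
- pocket_mid (a point): Fixed point in the rack, about the centre of the reel when it lies in the catch pocket, against the end wall at the lane's low end (rack x=0, y=-177 mm). The pocket is the last 70 mm of the lane, with taller sides.
- spare_reel: Bystander: a second solder reel, standing on its flange on the bench, 40 mm across, 45 mm tall. Origin under its centre.
- flux_jar: Bystander: amber jar, 42 mm across, 50 mm tall. Origin under its centre.
- driver: Bystander: screwdriver 170 mm long lying on the bench along its x axis.
Things that resemble listed ones, but are neither listed nor needed, are in the scene too. Leave any purple look-alike of the part that bears lever_pin alone. What is shaped like the part that bears reel_mid but brown is not meant.

How it is judged:
On the way, in this order (a step that is already met when the one before it is completed fails the run):
1. the lever, pressed by the robot, raises the gate (value of joint gate above 0.07 rad and contact force between lever and gate above 0.3 N and contact force between any of the fingers, the arm and lever above 0.2 N), for 0.05 s.
2. the reel rolls into the catch pocket (y of reel_mid in the frame of rack below -0.14 m and x of reel_mid in the frame of rack between -0.03 and 0.03 m and z of reel_mid in the frame of rack below 0.06 m), for 0.2 s.
At the end, for the whole second after the job is handed in: The reel lies still in the catch pocket (its centre more than 140 mm downhill of the gate, between the lane's sides and under 60 mm high), the gate is shut (under 0.03 rad), and the lever rests in its saddle (pin within 10 mm of it) with its pad up again (above 125 mm) (all of step 2 and linear speed of reel below 0.02 m/s and value of joint gate below 0.03 rad and distance between lever_pin and saddle_mid below 0.01 m and height (world z) of lever_pad above 0.125 m); the robot touches nothing.
It fails at once if the lever is lifted out of its saddle (pin over 12 mm from it) (distance between lever_pin and saddle_mid above 0.012 m).
It fails at once if the robot touches the reel (contact force between any of the fingers, the arm and reel above 0.3 N).
It fails at once if the robot touches the gate (contact force between any of the fingers, the arm and gate above 0.3 N).
It fails at once if the reel leaves the lane (z of reel_mid in the frame of rack above 0.11 m or x of reel_mid in the frame of rack above 0.04 m or x of reel_mid in the frame of rack below -0.04 m).
It fails at once if a bystander (spare reel, flux jar, screwdriver) is moved by more than 20 mm (distance of any of spare_reel, flux_jar, driver from where it was at the start of the episode above 0.02 m).
It also fails if it takes over 32 s, if anything falls off the work surface, if the arm or the gripper's body presses on something with over 40 N, if the wrist force passes 120 N, or if a joint passes its speed limit or range.

## Working session

There is one attempt and no reset: what is moved stays moved. The work goes in short steps, Python scripts to look and compute and a tool call to move; the robot and the scene stay as the last step left them, time stands still between calls to the robot, and variables do not carry over. Pictures are saved under pics/ and viewed, at most 10 in all, crops included, and the job is handed in when it is done.

Besides the shell and the picture viewer there is one more tool, called after "Call:" as a command line: name --pt "numbers of a row" for each row, then --argument value for the rest. move_arm: Moves the arm, as the interface text tells. Its arguments: {"type":"object","properties":{"targets":{"type":"array","items":{"type":"array","items":{"type":"number"}}},"grip":{"type":"number"}},"required":["targets"]}

```bash
mkdir -p pics; cat > h.py <<'E'
import numpy as np, cv2
from plant import sensors, get_image, sign_off
def grab(n):
    d=get_image(n); cv2.imwrite(f'pics/{n}0.png',d['img'][:,:,::-1]); np.savez(f'pics/{n}.npz',**{k:d[k] for k in d}); return d
def ray(d,u,v):
    K=d['K']; p=np.array([(u-K[0,2])/K[0,0],(v-K[1,2])/K[1,1]]); q=p.copy()
    for _ in range(30): q=p/(1+d['k1']*(q@q))
    T=np.linalg.inv(d['world_to_cam']); r=T[:3,:3]@np.array([q[0],-q[1],-1]); return T[:3,3],r
def at(d,u,v,z):
    o,r=ray(d,u,v); return o+r*(z-o[2])/r[2]
def proj(d,P):
    W=d['world_to_cam']; c=W[:3,:3]@np.array(P)+W[:3,3]; s=np.array([c[0],-c[1]])/-c[2]; s=s*(1+d['k1']*(s@s)); K=d['K']; return K[0,0]*s[0]+K[0,2],K[1,1]*s[1]+K[1,2]
E
python3 - <<'E'
from h import *
a=grab('scene');b=grab('top')
cv2.imwrite('pics/t.png',cv2.resize(b['img'][:,:,::-1],(800,600)));cv2.imwrite('pics/s.png',cv2.resize(a['img'][:,:,::-1],(800,600)))
s=sensors.observe();print(s['tool_pos'],s['orientation'],s['time_s'])
E
```

```text
[0.19990224 0.59172587 0.21396288] [-5.09407091e-01 -3.09984620e+00  1.84944121e-03] 0.1
```

View pics/t.png

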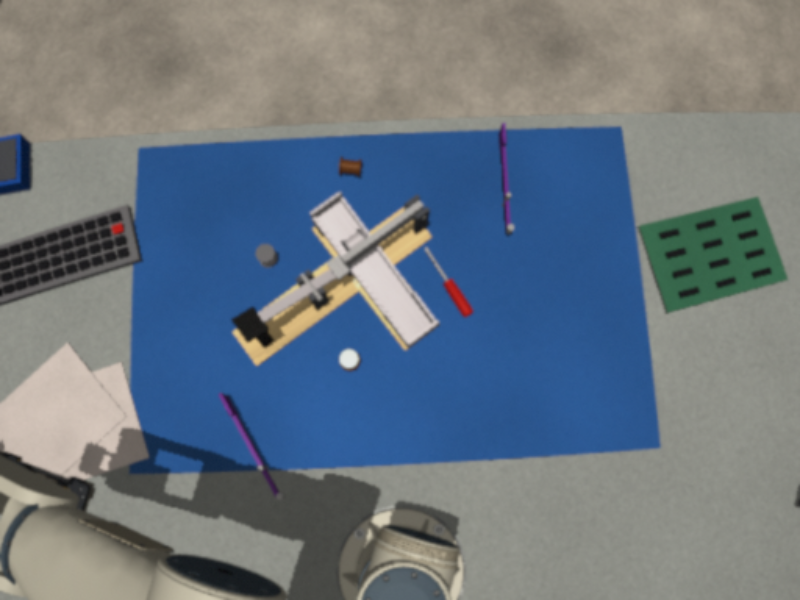

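View pics/s.png

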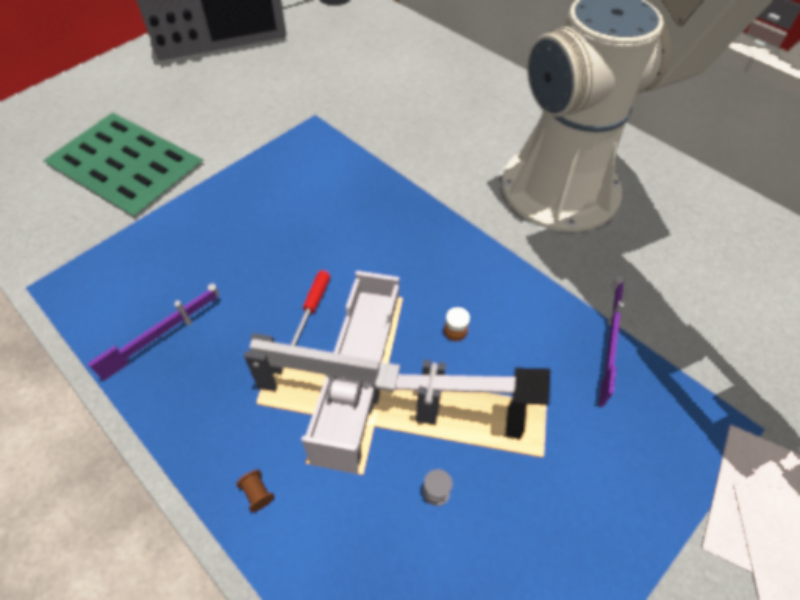

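Top view (800x600): the lever wanted is the aluminium one in the rack, with its black pad at (251,324), pivot at (313,288) and gate from (345,265) to (420,208). It could be confused with the purple levers at (505,180) and (250,445). The waiting reel is at (355,240); the brown one at (350,167) is not meant. I'll measure the pad in both views and check the choice in one close crop.

```bash
python3 - <<'E'
from h import *
a=dict(np.load('pics/scene.npz'));b=dict(np.load('pics/top.npz'));k=1.5625
P=at(b,251/k,324/k,.142);print('pad',P,at(a,533/k,385/k,.142))
print('saddle',at(b,313/k,288/k,.094),at(a,431/k,383/k,.1))
print('hinge',at(b,418/k,207/k,.09))
c1=cv2.resize(b['img'][110:250,130:300,::-1],None,fx=3.5,fy=3.5,interpolation=cv2.INTER_CUBIC)
cv2.imwrite('pics/c.png',c1)
E
```

```text
pad [0.48605297 0.2600353  0.142     ] [0.48536936 0.26766574 0.142     ]
saddle [0.56167404 0.1447659  0.094     ] [0.56694517 0.15365096 0.1       ]
hinge [ 0.72190139 -0.07270497  0.09      ]
```

View pics/c.png

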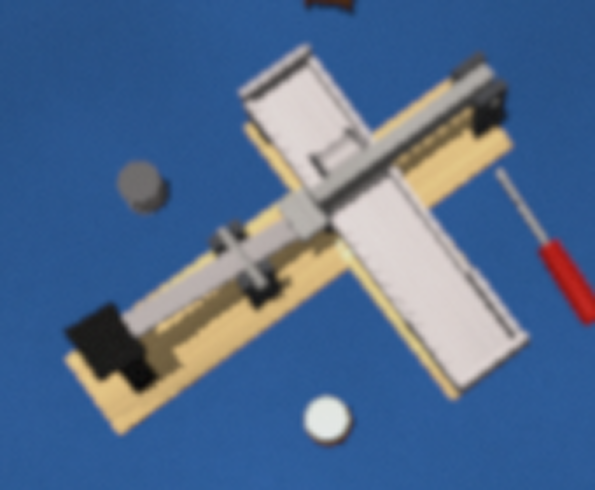

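The crop confirms the choice: aluminium lever with its pin across the saddle and the black pad centred at crop (105,341). The pad is at about world (0.486, 0.263). It is 138 mm from the pivot, which matches 145·cos18°. I'll move above it with the fingers shut.

Call:
move_arm --pt "-4.7 -2.7 0 0" --pt "-4.7 -2.7 0 0" --pt "-4.7 -2.7 0 0" --pt "-4.7 -2.7 0 0" --pt "-4.7 -2.7 0 0" --pt "-4.7 -2.7 0 0" --pt "-4.7 -2.7 0 0" --pt "-4.7 -2.7 0 0" --pt "0 0 0 0.16" --pt "0 0 0 0.16" --grip -1

```text
time_s: 1.35
tool_pos: [0.4874, 0.2661, 0.2142]
orientation: [-1.007, -2.975, 0.001]
ft_force: [0.4, 1.0, -0.1]
width: 0.0007
finger_force: 0.0
```

Call:
move_arm --pt "0 0 0 0.16" --pt "0 0 0 0.16" --pt "0 0 0 0" --pt "0 0 0 0"

```text
time_s: 1.85
tool_pos: [0.487, 0.2671, 0.2144]
orientation: [-1.454, -2.785, 0.0]
ft_force: [-0.4, -0.4, -0.4]
width: 0.0002
finger_force: 0.0
```

```bash
python3 - <<'E'
from h import *
from scipy.spatial.transform import Rotation as R
s=sensors.observe();d=get_image('wrist');print(s['time_s'],s['tool_pos'],s['ft_force'],s['width'])
M=R.from_rotvec(s['orientation']).as_matrix();print(M.round(3))
T=np.eye(4);T[:3,:3]=M;T[:3,3]=s['tool_pos'];d['world_to_cam']=np.linalg.inv(T@d['hand_eye'])
for n,p in dict(pad=(.486,.263,.142),tcp=s['tool_pos'],below=(*s['tool_pos'][:2],.142)).items():print(n,proj(d,p))
np.savez('pics/w.npz',**d);cv2.imwrite('pics/w.png',d['img'][:,:,::-1])
E
```

```text
1.85 [0.48701199 0.26708637 0.2144205 ] [-0.35613629 -0.35292335 -0.39001266] 0.0002495845037079601
[[-0.572  0.821 -0.   ]
 [ 0.821  0.572 -0.   ]
 [ 0.    -0.    -1.   ]]
pad (np.float64(255.40262706161386), np.float64(205.9214390699934))
tcp (np.float64(258.92809302096646), np.float64(233.1498255985206))
below (np.float64(258.7851531652593), np.float64(203.07256460068703))
```

View pics/w.png

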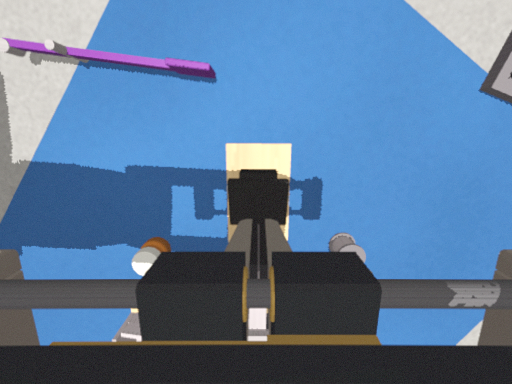

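The wrist view shows the black pad at columns 229-288 and rows 180 to about 222, with its centre near (258,201). The point under the TCP projects to (259,203), so the hand is centred. Now I'll press down along the pad's arc.

Call:
move_arm --pt "0 0 3 0" --pt "0 0 3 0" --pt "0 0 1 0" --pt "0.2 0 1 0" --pt "0.2 0 1 0" --pt "0.2 0 1 0" --pt "0.1 0 1 0" --pt "0 0 1 0" --pt "0 0 1 0" --pt "-0.1 0 1 0"

```text
time_s: 3.15
tool_pos: [0.4837, 0.272, 0.0739]
orientation: [1.459, 2.782, -0.0]
ft_force: [-1.3, 0.8, 3.3]
width: 0.0006
finger_force: 1.6
```

Call:
move_arm --pt "-0.2 0 1 0" --pt "-0.1 0 0.5 0" --pt "0 0 0 0" --pt "0 0 0 0" --pt "0 0 0 0" --pt "0 0 0 0" --pt "0 0 0 0" --pt "0 0 0 0" --pt "0 0 0 0" --pt "0 0 0 0"

```text
time_s: 4.4
tool_pos: [0.4854, 0.2696, 0.0596]
orientation: [1.459, 2.782, -0.0]
ft_force: [-2.0, 0.9, 1.6]
width: 0.0006
finger_force: 0.9
```

```bash
python3 - <<'E'
from h import *
s=sensors.observe();print(s['time_s'],s['tool_pos'],s['ft_force'])
a=grab('scene');b=grab('top')
f=lambda i:cv2.resize(i[:,:,::-1],(400,400),interpolation=cv2.INTER_CUBIC)
cv2.imwrite('pics/p.png',np.hstack([f(a['img'][160:310,140:360]),f(b['img'][100:250,140:300])]))
E
```

```text
4.4 [0.48541811 0.26957489 0.05961057] [-1.9632869   0.90915642  1.63828699]
```

View pics/p.png

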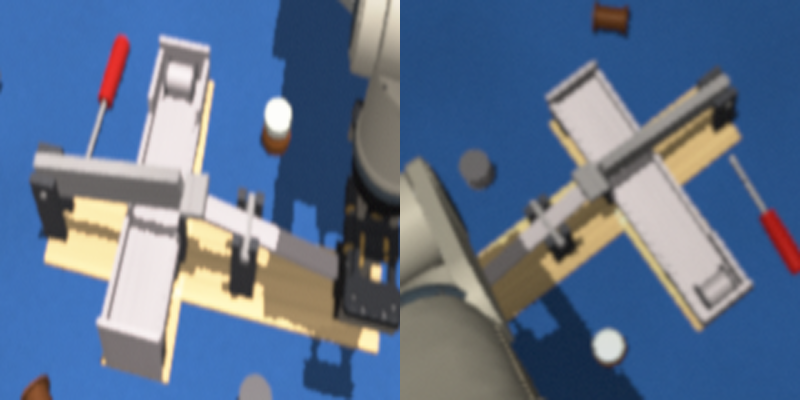

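The gate is up and the reel lies at the end wall in the pocket: scene half (180,77), top half (715,285). I'll ease the lever up along the same arc and go clear.

Call:
move_arm --pt "0.1 0 -0.7 0" --pt "0.2 0 -1 0" --pt "0.1 0 -1 0" --pt "0 0 -1 0" --pt "0 0 -1 0" --pt "-0.2 0 -1 0" --pt "-0.2 0 -1 0" --pt "-0.2 0 -1 0" --pt "-0.1 0 -1 0" --pt "0 0 -1 0"

```text
time_s: 5.75
tool_pos: [0.4869, 0.267, 0.157]
orientation: [-1.459, -2.782, 0.001]
ft_force: [0.4, -0.1, 0.4]
width: 0.0005
finger_force: 0.0
```

Call:
move_arm --pt "0 0 -2 0" --pt "0 0 -4 0" --pt "0 0 -4 0" --pt "0 0 -4 0" --pt "0 0 0 0" --pt "0 0 0 0" --pt "0 0 0 0" --pt "0 0 0 0"

```text
time_s: 6.75
tool_pos: [0.4866, 0.2669, 0.2955]
orientation: [-1.458, -2.781, 0.003]
ft_force: [-0.9, -0.4, 0.4]
width: 0.0002
finger_force: 0.0
```

```bash
python3 - <<'E'
from h import *
s=sensors.observe();print(s['time_s'],s['tool_pos'],s['ft_force'])
a=grab('scene');b=grab('top')
f=lambda i:cv2.resize(i[:,:,::-1],(400,400),interpolation=cv2.INTER_CUBIC)
cv2.imwrite('pics/q.png',np.hstack([f(a['img'][160:310,140:360]),f(b['img'][100:250,140:300])]))
E
```

```text
6.75 [0.48664621 0.26687909 0.29547768] [-0.86154045 -0.40851494  0.40536759]
```

View pics/q.png

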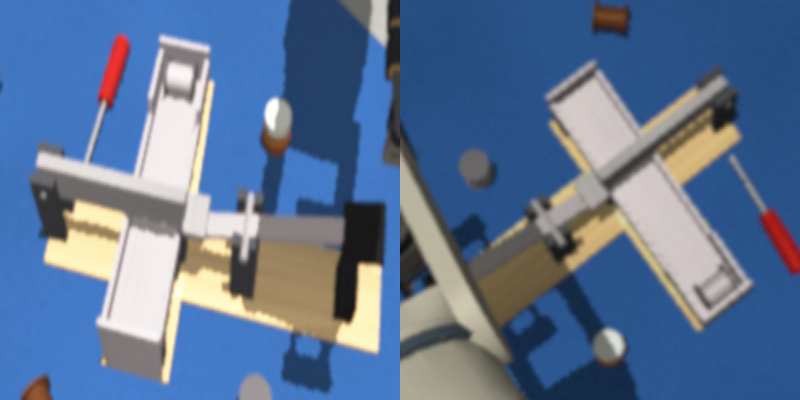

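The pad is up again at scene half (363,230), the gate is shut, the pin sits in the saddle at (247,225), the reel is in the pocket at (180,77), and the hand is clear.

```bash
python3 -c "
from plant import sign_off
print(sign_off())"
```

```text
the job is handed in; nothing more can be done
None
```

The job is handed in: the reel rolled into the catch pocket, the last pictures show the gate shut and the lever back up in its saddle, and the hand is clear; the hand-in call returned no verdict.

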